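Stamp a brass medallion blank in the desk press

TASK

Stamp the round brass blank in the desk press: with the arm still swung open, move the round blank along the press bed into the round recess so that it lies flat and fully home, then push the blue arm round by its black upright handle until it reaches its stop over the recess, and finally press the red button down until the punch meets the blank, and let it rise again. The blank must stay home in the recess and the arm at its stop; leave the square blank and the other things on the desk where they are.

Things in the scene. Friction and masses are not known exactly. Their poses are not given: they have to be found in the camera images.
- blank_center (a point): centre (half-way up) of the loose round brass blank: a disc 50 mm across, 8 mm thick, about 130 g, lying flat on the press bed at the start; z is its axis.
- square_center (a point): centre (half-way up) of a loose square brass blank, 44 x 44 x 8 mm, lying flat on the press bed beside the round one; it is not used and must stay where it is.
- recess (a point): centre of the floor of the round recess in the press bed: 54 mm across, 6 mm deep, black floor; a seated blank stands 2 mm proud of the bed. This point is 10 mm above the desk, 6 mm below the bed's top. Its axes are those of the press.
- press: the fixed press; origin on the desk under the recess's centre; z up, y along the bed towards the end where the blanks lie, x across it. The grey bed is a flat plate, 180 mm (x) by 330 mm (y from -130 to +200 mm), top 16 mm above the desk. The two blanks start 100 to 140 mm along y from the recess, one on each side of the middle line, 40 to 60 mm off it; which is on which side varies.
- pivot (a point): point on the upright axis of the arm's pivot, 90 mm from the recess in the press's -y direction, 58 mm above the desk. Round steel column 48 mm across below the arm; a steel stop block 50 mm high stands on the bed 55 mm from the recess, at x -22, y -55 mm of the press.
- swing_arm (a joint): angle of the blue swing arm about its upright pivot: 0 = closed, at its stop, pointing along the press's +y, punch over the recess; grows as it swings level towards the press's +x (clockwise from above) to 1.75. Starts 1.25 to 1.65. Bar 30 mm wide, underside 40 mm, top 52 mm above the desk, reaching 175 mm from the pivot. Hinge friction 0.15 N m: it stays where left, no spring.
- handle (a point): centre of the black upright handle post on the arm's free end, 160 mm from the pivot; post 16 mm across, 40 mm tall, from 52 to 92 mm above the desk.
- punch (a joint): travel of the red push button with its steel punch, m, downward: 0 = up; sprung (1.6 N to start, about 6 N at 10 mm). The punch, 36 mm across, hangs 28 mm above the desk when up; it meets a seated blank at about 0.010, and the end of its travel is 0.012. It rides on the arm, 90 mm from the pivot, and so stands over the recess when the arm is closed.
- button_top (a point): centre of the top face of the red button: 40 mm across, 80 mm above the desk when up.
- pot_center (a point): centre (50 mm up) of a blue pen pot, 72 mm across, with pens to 140 mm high; leave alone.
- notebook_center (a point): centre of a blue closed notebook, 124 x 174 x 18 mm; leave alone.
- case_center (a point): centre of a brown glasses case, 160 x 62 x 36 mm; leave alone.
Not all that is in view belongs to the job. What is shaped like the part that bears blank_center but green or grey is not meant.

How it is judged:
On the way, in this order (a step that is already met when the one before it is completed fails the run):
1. the round blank lies flat and fully home in the recess while the arm is still open (horizontal distance between blank_center and recess below 0.004 m and z of blank_center in the frame of recess below 0.0055 m and angle between the z axis of blank_center and the z axis of recess, either way round below 0.06 rad and value of joint swing_arm above 0.5 rad), for 0.2 s.
2. the arm is swung to its stop over the seated blank (horizontal distance between blank_center and recess below 0.004 m and z of blank_center in the frame of recess below 0.0055 m and angle between the z axis of blank_center and the z axis of recess, either way round below 0.06 rad and value of joint swing_arm below 0.06 rad), for 0.1 s.
3. the button is pressed until the punch meets the seated blank (all of step 2 and value of joint punch above 0.0085 m), for 0.05 s.
At the end, for the whole second after the job is handed in: Round blank flat (0.06 rad) and home in the recess (within 4 mm of its centre, under 1.5 mm above seated height), arm within 0.06 rad of its stop, button up again (under 2 mm); square blank, pen pot, notebook and glasses case within 20 mm of their starts (all of step 2 and value of joint punch below 0.002 m and distance of each of square_center, pot_center, notebook_center, case_center from where it was at the start of the episode below 0.02 m); the robot touches nothing.
It fails at once if the square blank is moved by more than 20 mm (distance of square_center from where it was at the start of the episode above 0.02 m).
It fails at once if the pen pot, notebook or glasses case is moved by more than 20 mm (distance of any of pot_center, notebook_center, case_center from where it was at the start of the episode above 0.02 m).
It also fails if it takes over 61 s, if anything falls off the work surface, if the arm or the gripper's body presses on something with over 40 N, if the wrist force passes 120 N, or if a joint passes its speed limit or range.

ROBOT

A 6-joint arm with a two-finger parallel gripper is mounted at the origin on the work surface. World frame = base frame: x ahead of the robot, y to its left, z up, the work surface at z = 0. Lengths are in m, angles in rad, forces in N, time in s.
With the tool pointing down it reaches from about 0.275 to 0.825 m from the base axis. Payload 4.9 kg.
Tool frame: the origin (TCP) lies midway between the tips of the shut fingers; the grasp point (between the pads) lies 19 mm behind it (bot.grip_depth is the distance from the TCP to the grasp point, in m); y points along the fingers, x is the direction in which the jaws open and shut, and the axes are right-handed (so a half turn about y gives the same grasp; the last joint's range is limited). The gripper opens to 85 mm and grips with 20 to 120 N. Pads are 22 mm wide; open, the fingers measure 114 mm over their backs; the gripper's body (76 mm by 85 mm) begins 54 mm behind the grasp point. The pads swing forward as they close: fully open they stand 13 mm farther back than shut.
Start: joints at [1.009, 0.326, -0.193, 1.052, 0, 1.437], TCP at [0.228, 0.5, 0.231] pointing down, gripper open.
Joint ranges: [-2.65, 2.65], [-0.97, 1.79], [-1.3, 1.35], [-1.93, 2.1], [-1.47, 1.37], [-3.14, 3.14]. Speed limits (rad/s): [2.57, 2.57, 3.14, 3.14, 3.14, 3.14].

INTERFACE

Orientations are given as a unit quaternion [w, x, y, z].
In Python, from cell import bot gives the robot as it stands. Calls block until the motion is done:
- bot.move_pose(position, orientation): joint-space move of the TCP to a pose.
- bot.move_linear(position, speed=0.15, rotation=None, until_force=None): straight line of the TCP; rotation=None keeps the orientation; speed is the mean speed in m/s. With until_force (N) it stops when the force on the tool has changed by that much, and returns True; else False.
- bot.goto_joints(angles): joint-space move.
- bot.set_gripper(opening, grasp_force=None): opening from 0.0 (shut) to 1.0 (fully open); grasp_force is the grip in N (None keeps the last); returns when the fingers have stopped.
- bot.wait(seconds).
- bot.solve_ik(position, orientation): joint angles nearest the present ones, or None.
- bot.camera(name): name is "scene" or "top" or "wrist"; returns the picture (384x512x3 uint8, red, green, blue); there is no depth.
- bot.calibration(name): a dict with "mtx" (3x3 intrinsics, pixels), "extrinsics" (4x4, takes a point from world to camera coordinates); the wrist camera has in their place "hand_eye" (4x4, takes a point from camera to tool coordinates, whose origin is the TCP and whose axes are the tool frame's). Camera axes: x right, y down, z forward; pixel columns grow to the right and rows downward; lengths in m; the calibration is good to about 2 mm. A picture is of the moment at which its call begins: read the wrist's pose just before it. calibration takes no time and is no camera call.
A pose or a line that the arm cannot do raises bot.PlanningError and nothing moves.
- bot.close_job(): hands the job in, once; it reports no verdict.
Trained networks look in the newest picture that a camera, given by its name, has taken for a name from the list of things; names that differ only in an ending like _2 or _b are one class to them, and where a whole thing is asked for, a point or a joint stands for the part that bears it (a point fixed in the world has none). Each returns a list of dicts, best first, with "confidence" (0 to 1); they miss things now and then, are a little off and sometimes report something else, mostly with a low value. They report only what shows in the picture. A call takes as long as a camera call. They do not tell look-alikes from the thing itself.
- bot.search_frame(camera, thing): "bbox" ([left, top, width, height] in pixels, round what is visible of it).
Readings, each from a call of its own:
- bot.read_clock(): time.
- bot.read_joint_positions(): joint angles.
- bot.read_joint_vel(): joint speeds.
- bot.read_joint_efforts(): joint torques, N m.
- bot.read_position(): TCP position.
- bot.read_tool_rot(): TCP orientation.
- bot.read_ft_force(): force on the tool from outside, world axes, zero at the start.
- bot.read_moment(): the same for the moment, N m.
- bot.read_gripper_width(): opening from 0.0 (shut) to 1.0 (fully open).
Only numpy, scipy, OpenCV 4.12 (cv2) and the standard library are available. Lean on these libraries where they do the work, as an engineer would, in place of code of your own. Each camera call takes 0.05 s, during which the arm holds its last target.

## Working session

There is one attempt and no reset: what is moved stays moved. The work goes in short steps, each a Python script; the robot and the scene stay as the last script left them, time stands still between calls to the robot, and variables do not carry over. Pictures are saved under pics/ and viewed, and the job is handed in when it is done.

```bash
ls; mkdir -p pics; python3 - <<'E'
from cell import bot
import cv2, numpy as np
np.set_printoptions(precision=4,suppress=True)
for n in ("scene","top"):
    im=bot.camera(n); cv2.imwrite(f"pics/{n}0.png",im[:,:,::-1])
    c=bot.calibration(n); print(n,c)
    for t in ("blank_center","square_center","handle","button_top","pivot","press","pot_center","notebook_center","case_center"):
        r=bot.search_frame(n,t); print(t,[(np.round(d["bbox"],1).tolist(),round(d["confidence"],2)) for d in r[:3]])
print(bot.read_clock(), bot.grip_depth)
print(bot.calibration("wrist"))
E
```

```text
pics
scene {'mtx': array([[467.7953,   0.    , 256.0582],
       [  0.    , 467.7953, 185.2569],
       [  0.    ,   0.    ,   1.    ]]), 'extrinsics': array([[-0.5354,  0.8446,  0.0097,  0.2694],
       [ 0.6494,  0.4189, -0.6346, -0.2823],
       [-0.5401, -0.3335, -0.7727,  1.8512],
       [ 0.    ,  0.    ,  0.    ,  1.    ]])}
blank_center [([333.1, 200.2, 13.0, 13.9], 0.67), ([318.9, 221.0, 14.3, 11.8], 0.58)]
square_center [([281.7, 205.1, 18.1, 13.0], 0.62)]
handle [([370.2, 224.5, 31.3, 52.8], 0.7), ([218.2, 166.9, 22.5, 47.7], 0.66)]
button_top []
pivot [([220.8, 165.6, 20.2, 50.3], 0.79)]
press [([213.1, 159.9, 108.5, 71.4], 0.63)]
pot_center [([161.3, 117.0, 22.1, 31.1], 0.66)]
notebook_center [([209.6, 239.6, 70.5, 62.9], 0.66)]
case_center [([372.1, 225.1, 29.3, 51.4], 0.93)]
top {'mtx': array([[467.1821,   0.    , 248.8199],
       [  0.    , 467.1821, 196.9087],
       [  0.    ,   0.    ,   1.    ]]), 'extrinsics': array([[-0.0237, -0.9997,  0.007 ,  0.0195],
       [-0.982 ,  0.0219, -0.1874,  0.526 ],
       [ 0.1872, -0.0113, -0.9823,  1.141 ],
       [ 0.    ,  0
[... 268 characters left out ...]
9.2], 0.64)]
button_top [([275.4, 173.2, 16.5, 18.1], 0.64), ([266.1, 146.6, 36.8, 74.6], 0.55)]
pivot [([264.5, 155.5, 39.7, 67.0], 0.65)]
press [([180.2, 150.7, 131.6, 116.5], 0.98)]
pot_center [([397.1, 208.7, 39.1, 30.6], 0.88)]
notebook_center [([172.4, 96.2, 69.4, 43.9], 0.94), ([267.3, 158.3, 35.7, 65.0], 0.69)]
case_center [([62.3, 192.7, 39.0, 67.8], 0.88)]
1.0 0.0187
{'mtx': array([[294.6919,   0.    , 253.7022],
       [  0.    , 294.6919, 189.396 ],
       [  0.    ,   0.    ,   1.    ]]), 'hand_eye': array([[ 1.    ,  0.0006, -0.0001,  0.0005],
       [ 0.0002, -0.3097,  0.9508, -0.1437],
       [ 0.0005, -0.9508, -0.3097,  0.08  ],
       [ 0.    ,  0.    ,  0.    ,  1.    ]])}
```

View images.

```bash
python3 - <<'E'
import cv2
a=cv2.imread("pics/top0.png"); cv2.imwrite("pics/top0z.png",cv2.resize(a[80:320,50:450],None,fx=2,fy=2,interpolation=cv2.INTER_CUBIC))
a=cv2.imread("pics/scene0.png"); cv2.imwrite("pics/scene0z.png",cv2.resize(a[100:320,140:420],None,fx=2.7,fy=2.7,interpolation=cv2.INTER_CUBIC))
E
```

```text
(no output)
```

View pics/top0z.png

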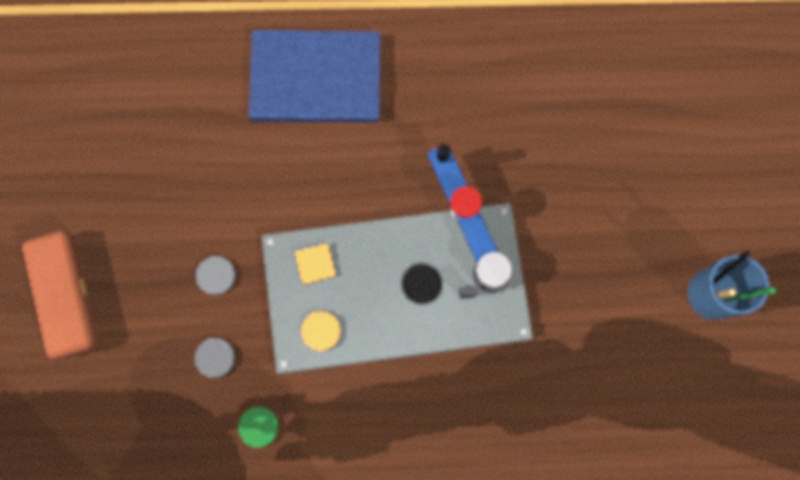

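View pics/scene0z.png

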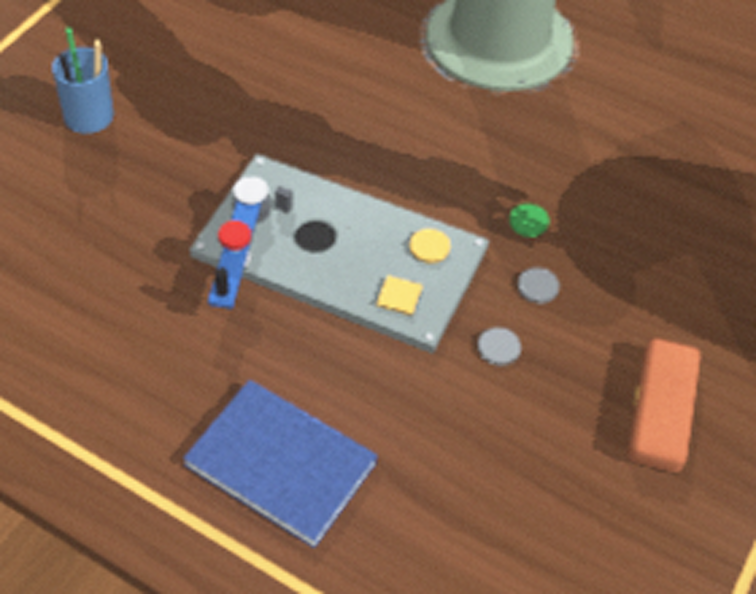

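```bash
cat > h.py <<'E'
import numpy as np, cv2
from scipy.spatial.transform import Rotation as R
from cell import bot
np.set_printoptions(precision=4,suppress=True)
def cam(name,T=None):
    c=bot.calibration(name)
    if name!="wrist": E=np.array(c["extrinsics"]); return np.array(c["mtx"]),np.linalg.inv(E)
    return np.array(c["mtx"]),T@np.array(c["hand_eye"])
def toolT():
    q=bot.read_tool_rot(); T=np.eye(4); T[:3,:3]=R.from_quat([q[1],q[2],q[3],q[0]]).as_matrix(); T[:3,3]=bot.read_position(); return T
def px2w(K,C,uv,z):
    d=C[:3,:3]@np.linalg.inv(K)@np.array([uv[0],uv[1],1.]); o=C[:3,3]; return o+d*(z-o[2])/d[2]
def w2px(K,C,p):
    E=np.linalg.inv(C); q=K@(E[:3,:3]@np.asarray(p)+E[:3,3]); return q[:2]/q[2]
def down(yaw):
    x=np.array([np.cos(yaw),np.sin(yaw),0]); y=np.array([0,0,-1.]); M=np.stack([x,y,np.cross(x,y)],1)
    q=R.from_matrix(M).as_quat(); return [q[3],q[0],q[1],q[2]]
def blobs(m,mina=20):
    n,l,s,c=cv2.connectedComponentsWithStats(m.astype(np.uint8)); return [(c[i],s[i]) for i in range(1,n) if s[i][4]>=mina]
E
python3 - <<'E'
from h import *
im=cv2.imread("pics/top0.png"); hsv=cv2.cvtColor(im,cv2.COLOR_BGR2HSV).astype(int); H,S,V=hsv[...,0],hsv[...,1],hsv[...,2]
K,C=cam("top"); print(C[:3,3])
roi=np.zeros(H.shape,bool); roi[150:275,175:320]=1
def show(n,m,z,mina=20):
    for c,s in blobs(m&roi,mina): print(n,c,s, px2w(K,C,c,z))
show("brass",(H>15)&(H<35)&(S>80)&(V>120),.02)
show("red",((H<6)|(H>174))&(S>150)&(V>120),.08,60)
show("black",(V<45),.010)
show("blue",(H>100)&(H<125)&(S>120),.052)
show("white",(V>190)&(S<40),.06)
show("plate",(S<60)&(V>90),.016,500)
for n,u in dict(tl=(180.5+2,200-2),).items(): pass
for uv,z in (((266/2+50,236/2+80),.016),((511/2+50,205/2+80),.016),((530/2+50,339/2+80),.016),((278/2+50,371/2+80),.016),((442/2+50,150/2+80),.092)): print(uv,px2w(K,C,uv,z))
print(bot.read_position(),bot.read_tool_rot())
E
```

```text
[0.3034 0.0209 1.2192]
brass [207.1732 211.4706] [197 202  21  20 306] [0.4959 0.1161 0.02  ]
brass [209.9839 245.0965] [200 236  20  19 311] [0.4086 0.1095 0.02  ]
red [283.0275 180.2308] [275 173  17  15 182] [ 0.5611 -0.0788  0.08  ]
black [260.4737 221.4887] [253 214  17  16 133] [ 0.4679 -0.0219  0.01  ]
blue [273.096  165.3939] [265 155  17  23 198] [ 0.6071 -0.0571  0.052 ]
blue [288.2877 197.6462] [280 188  18  22 212] [ 0.5217 -0.0929  0.052 ]
white [296.5417 214.2963] [289 206  16  17 216] [ 0.4773 -0.1112  0.06  ]
plate [248.1828 224.6088] [ 181  182  135   85 7655] [0.4597 0.0104 0.016 ]
(183.0, 198.0) [0.5337 0.1794 0.016 ]
(305.5, 182.5) [ 0.5681 -0.1435  0.016 ]
(315.0, 249.5) [ 0.3914 -0.1597  0.016 ]
(189.0, 265.5) [0.3583 0.1636 0.016 ]
(271.0, 155.0) [ 0.6236 -0.0501  0.092 ]
[0.2282 0.5005 0.2313] [ 0.5947 -0.5947 -0.3825  0.3825]
```

```bash
python3 - <<'E'
from h import *
yaw=.104
b=np.array([.4086,.1095]); r=np.array([.4679,-.0219])
for y in (yaw,yaw+np.pi,yaw-np.pi):
    for p in ([*b,.15],[*b,.015],[*r,.015]):
        print(y, bot.solve_ik(p,down(y)))
bot.set_gripper(.72)
bot.move_pose([*b,.16],down(yaw))
T=toolT(); im=bot.camera("wrist"); cv2.imwrite("pics/w1.png",im[:,:,::-1]); np.save("T1.npy",T)
print(T, bot.read_gripper_width(), bot.read_clock())
K,C=cam("wrist",T); print(w2px(K,C,[*b,.024]),w2px(K,C,[*r,.016]))
E
```

```text
0.104 [ 0.087   0.1748 -0.6263  0.7697  0.      1.5538]
0.104 [ 0.087   0.3966 -0.7778  0.3964  0.      1.5538]
0.104 [-0.2046  0.4555 -0.6637  0.4515  0.      1.2622]
3.245592653589793 [ 0.087   0.1748 -0.6263  0.7697  0.     -1.5878]
3.245592653589793 [ 0.087   0.3966 -0.7778  0.3964  0.     -1.5878]
3.245592653589793 [-0.2046  0.4555 -0.6637  0.4515  0.     -1.8793]
-3.037592653589793 [ 0.087   0.1748 -0.6263  0.7697  0.     -1.5878]
-3.037592653589793 [ 0.087   0.3966 -0.7778  0.3964  0.     -1.5878]
-3.037592653589793 [-0.2046  0.4555 -0.6637  0.4515  0.     -1.8793]
[[ 0.9945  0.0006 -0.1051  0.4089]
 [ 0.1051  0.0003  0.9945  0.1101]
 [ 0.0006 -1.      0.0003  0.1602]
 [ 0.      0.      0.      1.    ]] 0.7213661265207724 3.025
[253.4561 179.3296] [292.4372 291.1301]
```

View pics/w1.png

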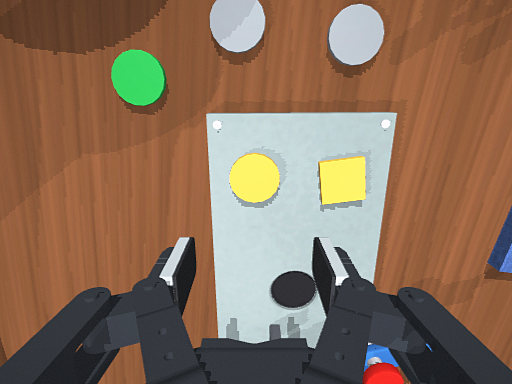

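```bash
python3 - <<'E'
from h import *
im=cv2.imread("pics/w1.png"); hsv=cv2.cvtColor(im,cv2.COLOR_BGR2HSV).astype(int); H,S,V=hsv[...,0],hsv[...,1],hsv[...,2]
K,C=cam("wrist",np.load("T1.npy"))
for c,s in blobs((H>20)&(H<35)&(S>100)&(V>200),300): print("brass",c,s,px2w(K,C,c,.024))
m=(V<45); m[:265]=0; m[:,:265]=0;m[:,320:]=0; m[312:]=0
for c,s in blobs(m,300): print("black",c,s,px2w(K,C,c,.016),px2w(K,C,c,.010))
# rim circle fit: black region's upper (camera-side occlusion of far/near wall): fit hull at z=.016
m2=m.astype(np.uint8); n,l,st,ce=cv2.connectedComponentsWithStats(m2); i=1+np.argmax(st[1:,4]); cn=cv2.findContours((l==i).astype(np.uint8),0,1)[0][0][:,0]
e=cv2.fitEllipse(cn);print(e,px2w(K,C,e[0],.016))
P=np.array([px2w(K,C,c,.016)[:2] for c in cn]); print(P.min(0),P.max(0),P.max(0)-P.min(0))
for uv in ((217,125),(386,124)): print(px2w(K,C,uv,.016))
E
```

```text
brass [254.0896 177.386 ] [ 230  153   50   50 1943] [0.409  0.1115 0.024 ]
brass [342.4706 179.5599] [ 319  156   47   49 1938] [0.4961 0.1185 0.024 ]
((316.4346923828125, 272.6510314941406), (5.715012550354004, 32.282676696777344), 174.09266662597656) [0.4913 0.0055 0.016 ]
[ 0.4858 -0.0199] [0.4987 0.0156] [0.0129 0.0354]
[0.3684 0.1574 0.016 ]
[0.5294 0.1755 0.016 ]
```

```bash
python3 - <<'E'
from h import *
im=cv2.imread("pics/w1.png"); V=im.max(2); print(V[289,270:318:3],V[265:312:3,293])
K,C=cam("wrist",np.load("T1.npy"))
m=(V<110).astype(np.uint8); m[:,:262]=0; m[:,323:]=0; m[:262]=0; m[316:]=0
n,l,st,ce=cv2.connectedComponentsWithStats(m); i=l[289,293]; print(st[i],ce[i])
cn=cv2.findContours((l==i).astype(np.uint8),0,1)[0][0][:,0]
P=np.array([px2w(K,C,c,.016)[:2] for c in cn])
print(cv2.minEnclosingCircle(P.astype(np.float32)),P.min(0),P.max(0),px2w(K,C,ce[i],.016))
E
```

```text
[148  58  55  57  57  57  54  55  55  55  53  56  56  56  55  87] [214 217  47  54  55  53  54  55  52  54  51  55  53  56  59 198]
[ 271  262   52   46 1614] [297.7094 286.6995]
((0.4765591621398926, -0.012356596998870373), 0.037182118743658066) [ 0.4424 -0.0444] [0.5051 0.0197] [ 0.4731 -0.0153  0.016 ]
```

```bash
python3 - <<'E'
from h import *
r=np.array([.4679,-.0219])
bot.move_linear([*r,.16],speed=.2)
T=toolT(); im=bot.camera("wrist")[:,:,::-1].copy(); cv2.imwrite("pics/w2.png",im); np.save("T2.npy",T)
V=im.max(2);K,C=cam("wrist",T)
m=(V<110).astype(np.uint8); m[230:]=0
n,l,st,ce=cv2.connectedComponentsWithStats(m); u=w2px(K,C,[*r,.016]).astype(int); i=l[u[1],u[0]]; print(u,st[i],ce[i])
cn=cv2.findContours((l==i).astype(np.uint8),0,1)[0][0][:,0]
P=np.array([px2w(K,C,c,.016)[:2] for c in cn])
print(cv2.minEnclosingCircle(P.astype(np.float32)),P.min(0),P.max(0),px2w(K,C,ce[i],.016), bot.read_clock(),T[:3,3])
E
```

```text
[254 177] [ 230  151   52   50 2016] [255.5283 175.7346]
((0.4686719477176666, -0.020530976355075836), 0.02645236812531948) [ 0.4427 -0.0463] [0.4949 0.0053] [ 0.4686 -0.0198  0.016 ] 3.9417 [ 0.4672 -0.021   0.1598]
```

View pics/w2.png

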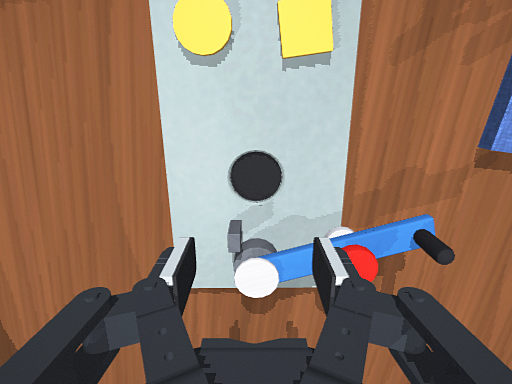

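```bash
python3 - <<'E'
from h import *
b=np.array([.409,.1112])
bot.move_linear([*b,.06],speed=.2)
f0=np.array(bot.read_ft_force())
print(bot.move_linear([*b,.0150],speed=.05,until_force=6), bot.read_position(), np.array(bot.read_ft_force())-f0)
bot.set_gripper(.3,grasp_force=30)
print(bot.read_gripper_width(), bot.read_position(), np.array(bot.read_ft_force())-f0, bot.read_clock())
E
```

```text
False [0.4092 0.1112 0.0152] [ 0.3788 -0.3574  1.334 ]
0.560791482095363 [0.4093 0.1113 0.0157] [-1.0923 -0.8168  6.7329] 6.3083
```

```bash
python3 - <<'E'
from h import *
b=np.array([.409,.1112])
bot.move_linear([*b,.07],speed=.12)
print(bot.read_gripper_width(), bot.read_ft_force())
T=toolT(); im=bot.camera("wrist")[:,:,::-1].copy(); cv2.imwrite("pics/w3.png",im); np.save("T3.npy",T)
K,C=cam("wrist",T); tip=T[:3,3]+[0,0,.006]
hsv=cv2.cvtColor(im,cv2.COLOR_BGR2HSV).astype(int); H,S,V=hsv[...,0],hsv[...,1],hsv[...,2]
for c,s in blobs((H>20)&(H<35)&(S>100)&(V>120),300): print("brass",c,s,px2w(K,C,c,T[2,3]+.008))
print(w2px(K,C,tip),T[:3,3])
im=bot.camera("scene")[:,:,::-1]; cv2.imwrite("pics/s3.png",cv2.resize(im[120:260,200:400],None,fx=4,fy=4,interpolation=cv2.INTER_CUBIC))
E
```

```text
0.5630440553886412 [ 0.5614 -0.5103 -1.3307]
brass [379.5074 215.9378] [ 346  183   67   67 3841] [0.4688 0.1395 0.0778]
brass [253.7401 252.4795] [ 208  208   92   89 6542] [0.4085 0.1125 0.0778]
[254.1074 252.8187] [0.4088 0.1112 0.0698]
```

View pics/w3.png

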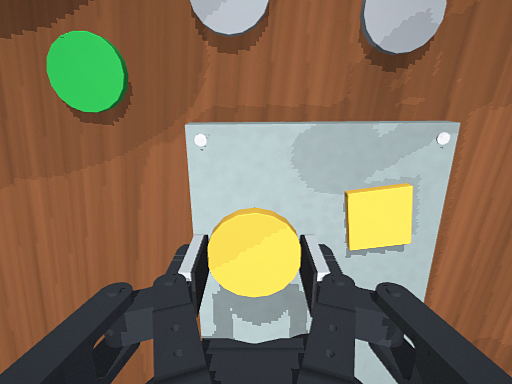

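View pics/s3.png

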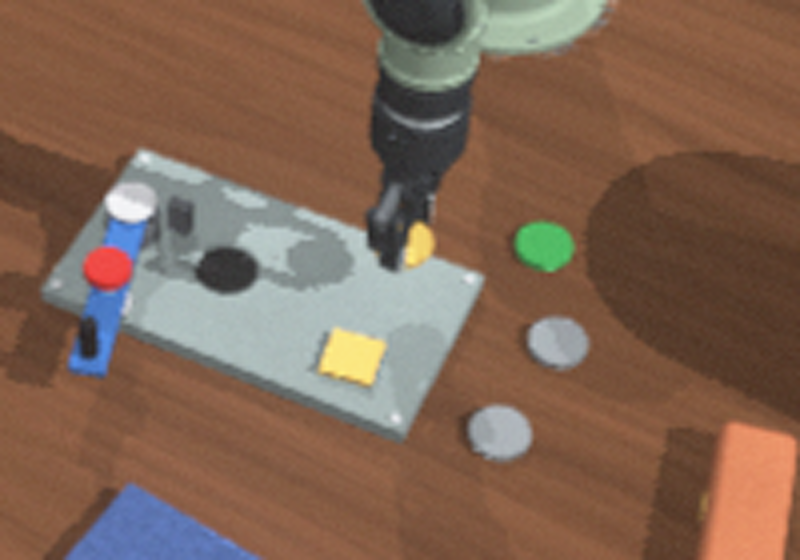

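```bash
python3 - <<'E'
from h import *
b=np.array([.409,.1112]); r=np.array([.4687,-.0206])
print(bot.move_linear([*b,.0158],speed=.06,until_force=4), bot.read_position())
bot.set_gripper(.66)
bot.move_linear([*b,.0185],speed=.05)
bot.set_gripper(.3,grasp_force=30); print(bot.read_gripper_width(), bot.read_position())
bot.move_linear([*b,.040],speed=.1)
bot.move_linear([*r,.040],speed=.15)
print(bot.read_ft_force())
T=toolT(); im=bot.camera("wrist")[:,:,::-1].copy(); cv2.imwrite("pics/w4.png",im); np.save("T4.npy",T)
print(T[:3,3],bot.read_clock())
E
```

```text
True [0.4082 0.1111 0.0157]
0.5552625131921325 [0.4092 0.1112 0.019 ]
[-0.1223  0.0626 -0.654 ]
[ 0.4679 -0.0199  0.0398] 10.175
```

View pics/w4.png

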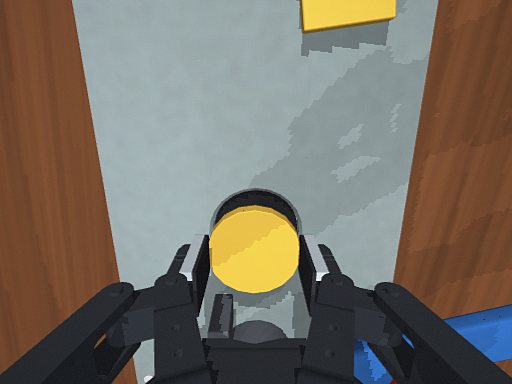

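```bash
python3 - <<'E'
from h import *
T=np.load("T4.npy");K,C=cam("wrist",T)
th=np.linspace(0,2*np.pi,73)
im=cv2.imread("pics/w4.png")
def draw(c,r,z,col):
    p=np.array([w2px(K,C,[c[0]+r*np.cos(t),c[1]+r*np.sin(t),z]) for t in th]); cv2.polylines(im2,[np.round(p*4).astype(int)],True,col,1)
im2=cv2.resize(im,None,fx=4,fy=4,interpolation=cv2.INTER_NEAREST)
draw((.4687,-.0205),.027,.016,(0,0,255))
draw(T[:2,3]+[0,0],.025,T[2,3]+.005,(255,0,0))
draw(T[:2,3]+[0,.0],.025,T[2,3]-.003,(255,0,255))
cv2.imwrite("pics/w4o.png",im2[700:1240,760:1280])
E
```

```text
(no output)
```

View pics/w4o.png

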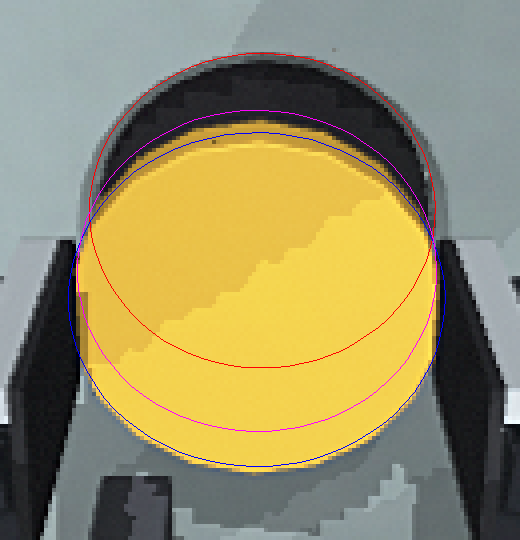

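```bash
python3 - <<'E'
from h import *
c=[.4691,-.0204]
bot.move_linear([*c,.026],speed=.06); bot.wait(.2); p=bot.read_position(); print(p)
f0=np.array(bot.read_ft_force())
print(bot.move_linear([*c,.0155],speed=.03,until_force=4), bot.read_position(),np.array(bot.read_ft_force())-f0)
print(bot.read_clock())
E
```

```text
[ 0.4693 -0.0204  0.0261]
False [ 0.4689 -0.0204  0.0153] [-0.4833 -0.6363  0.0723]
11.2583
```

```bash
python3 - <<'E'
from h import *
c=[.4689,-.0204]
bot.set_gripper(.75); 
bot.move_linear([*c,.10],speed=.15)
T=toolT(); im=bot.camera("wrist")[:,:,::-1].copy(); cv2.imwrite("pics/w5.png",im); np.save("T5.npy",T)
K,C=cam("wrist",T)
hsv=cv2.cvtColor(im,cv2.COLOR_BGR2HSV).astype(int); H,S,V=hsv[...,0],hsv[...,1],hsv[...,2]
for q,s in blobs((H>20)&(H<35)&(S>100)&(V>120),300): print("brass",q,s,px2w(K,C,q,.018))
print(bot.read_clock())
E
```

```text
brass [318.6064  21.0617] [ 285    0   69   48 2886] [0.4985 0.1102 0.018 ]
brass [254.5166 196.9456] [ 225  168   60   59 2778] [ 0.4686 -0.02    0.018 ]
12.3333
```

View pics/w5.png

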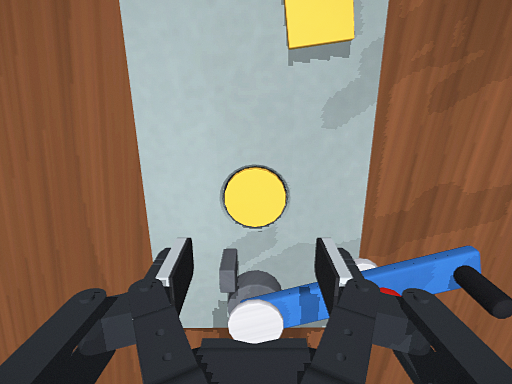

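```bash
cat >> h.py <<'E'
PY=.105; xh=np.array([np.cos(PY),np.sin(PY)]); yh=np.array([-np.sin(PY),np.cos(PY)])
REC=np.array([.4687,-.0202]); PIV=REC-.09*yh
def onarm(a,r): return PIV+r*(np.sin(a)*xh+np.cos(a)*yh)
E
python3 - <<'E'
from h import *
T=np.load("T2.npy");K,C=cam("wrist",T)
for a in (1.28,1.307,1.34): print(a,[w2px(K,C,[*onarm(a,.16),z]) for z in (.052,.092)], w2px(K,C,[*onarm(a,.09),.08]))
print(onarm(1.307,.16))
for a in np.linspace(1.307,0,5):
    print(bot.solve_ik([*onarm(a,.16),.063],down(PY-a)))
im=cv2.imread("pics/w2.png"); cv2.imwrite("pics/w2h.png",cv2.resize(im[190:300,320:480],None,fx=4,fy=4))
E
```

```text
1.28 [array([418.6054, 231.6688]), array([444.796 , 253.6148])] [354.7238 266.8062]
1.307 [array([419.0957, 235.6559]), array([445.2241, 258.1155])] [355.201  269.1329]
1.34 [array([419.5204, 240.5179]), array([445.5449, 263.5951])] [355.6796 271.9816]
[ 0.6274 -0.052 ]
[-0.1999  0.6181 -0.1822  0.7705  0.      2.5729]
[-0.1347  0.5735 -0.2668  0.7305  0.      2.3113]
[-0.0836  0.5142 -0.3767  0.6799  0.      2.0357]
[-0.0532  0.4442 -0.5025  0.6241  0.      1.7394]
[-0.0526  0.3679 -0.6339  0.569   0.      1.4132]
```

View pics/w2h.png

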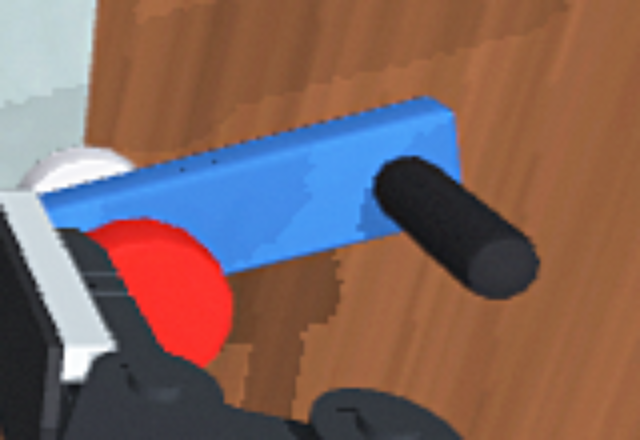

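```bash
python3 - <<'E'
from h import *
c=[.4689,-.0204]; a=1.30
bot.move_linear([*c,.17],speed=.25)
bot.set_gripper(.55)
h=onarm(a,.16)
bot.move_pose([*h,.17],down(PY-a))
T=toolT(); im=bot.camera("wrist")[:,:,::-1].copy(); cv2.imwrite("pics/w6.png",im)
print(T[:3,3],h)
print(bot.move_linear([*h,.066],speed=.1,until_force=5))
bot.set_gripper(.32)
print(bot.read_gripper_width(),bot.read_ft_force(),bot.read_clock(),bot.read_position())
im=bot.camera("wrist")[:,:,::-1].copy(); cv2.imwrite("pics/w7.png",im)
E
```

```text
[ 0.6264 -0.0509  0.1697] [ 0.627 -0.051]
False
0.3188441841614869 [-0.3917 -0.0901 -0.3013] 15.825 [ 0.6272 -0.051   0.0664]
```

View pics/w7.png

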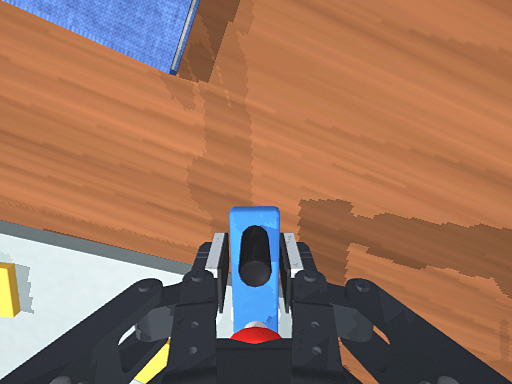

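```bash
python3 - <<'E'
from h import *
N=8
for a in np.linspace(1.30,.04,N+1)[1:]:
    bot.move_linear([*onarm(a,.16),.066],speed=.1,rotation=down(PY-a))
print(bot.read_ft_force(),bot.read_position(),onarm(.04,.16))
p=onarm(0,.16)-.014*xh
print(bot.move_linear([*p,.066],speed=.03,until_force=8,rotation=down(PY)),bot.read_ft_force(),(np.array(bot.read_position())[:2]-PIV)@np.stack([xh,yh],1),bot.read_clock())
im=bot.camera("top")[:,:,::-1]; cv2.imwrite("pics/t8.png",cv2.resize(im[130:280,170:330],None,fx=4,fy=4,interpolation=cv2.INTER_CUBIC))
im=bot.camera("wrist")[:,:,::-1]; cv2.imwrite("pics/w8.png",im)
E
```

```text
[0.604  0.5544 0.5284] [0.4689 0.0498 0.0662] [0.4677 0.05  ]
True [ 1.1943 -1.0076  1.0299] [-0.0058  0.1599] 19.5833
```

View pics/w8.png

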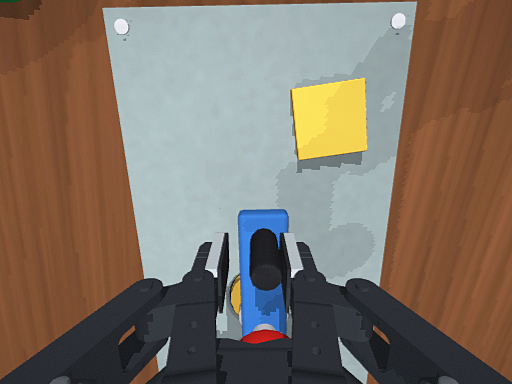

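```bash
python3 - <<'E'
from h import *
p=onarm(0,.16)
bot.move_linear([*(p-.003*xh),.066],speed=.05)
bot.move_linear([*(p-.003*xh),.17],speed=.2)
bot.set_gripper(0)
T=toolT(); im=bot.camera("wrist")[:,:,::-1].copy(); cv2.imwrite("pics/w9.png",im)
K,C=cam("wrist",T)
for a in (0,.03,.06): print(a,w2px(K,C,[*onarm(a,.16),.092]),w2px(K,C,[*onarm(a,.09),.08]))
im=bot.camera("top")[:,:,::-1]; cv2.imwrite("pics/t9.png",cv2.resize(im[130:280,170:330],None,fx=4,fy=4,interpolation=cv2.INTER_CUBIC))
hsv=cv2.cvtColor(im,cv2.COLOR_BGR2HSV).astype(int); H,S,V=hsv[...,0],hsv[...,1],hsv[...,2]
print(bot.read_clock())
E
```

```text
0 [258.147  199.1776] [258.4859 267.1078]
0.03 [264.1667 199.1934] [261.4548 267.114 ]
0.06 [270.1794 199.379 ] [264.4208 267.1976]
21.075
```

View pics/w9.png

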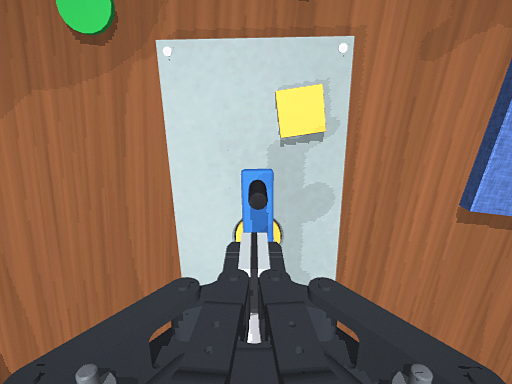

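View pics/t9.png

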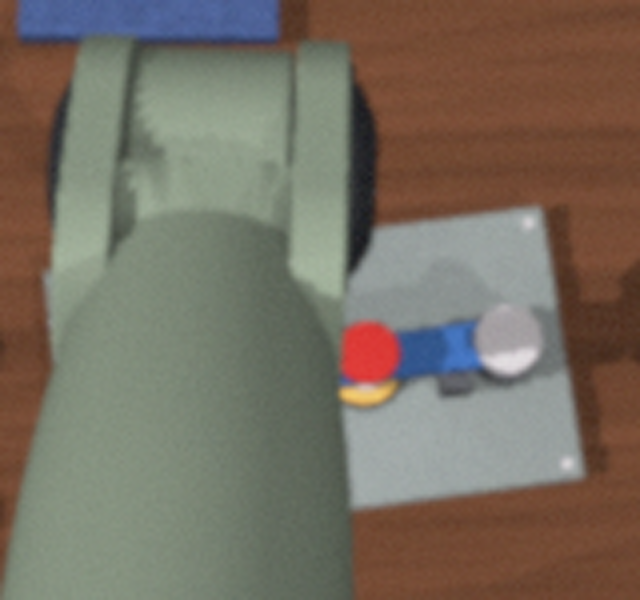

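```bash
python3 - <<'E'
from h import *
c=onarm(0,.09)
bot.move_linear([*c,.10],speed=.2); bot.wait(.2)
f0=np.array(bot.read_ft_force())
print(bot.move_linear([*c,.077],speed=.03,until_force=14),bot.read_position(),np.array(bot.read_ft_force())-f0)
print(bot.move_linear([*c,.064],speed=.02,until_force=13),bot.read_position(),np.array(bot.read_ft_force())-f0)
bot.wait(.3); print(bot.read_position(),np.array(bot.read_ft_force())-f0)
print(bot.read_clock())
E
```

```text
False [ 0.4685 -0.0202  0.077 ] [-1.2574  1.1407  1.8189]
True [ 0.4688 -0.0202  0.07  ] [-1.6999  0.7039  6.9006]
[ 0.4688 -0.0202  0.07  ] [-1.9202  0.098   7.2036]
23.5833
```

```bash
python3 - <<'E'
from h import *
c=onarm(0,.09)
bot.move_linear([*c,.12],speed=.1)
print(bot.read_ft_force())
c2=c+.09*yh
bot.move_linear([*c2,.25],speed=.25)
T=toolT(); im=bot.camera("wrist")[:,:,::-1].copy(); cv2.imwrite("pics/w10.png",im)
K,C=cam("wrist",T)
for a in (0,.03,.06): print(a,w2px(K,C,[*onarm(a,.16),.092]),w2px(K,C,[*onarm(a,.09),.08]))
bot.goto_joints([1.009, 0.326, -0.193, 1.052, 0, 1.437])
im=bot.camera("top")[:,:,::-1].copy(); cv2.imwrite("pics/t10.png",cv2.resize(im[80:320,50:450],None,fx=2,fy=2,interpolation=cv2.INTER_CUBIC))
im=bot.camera("scene")[:,:,::-1].copy(); cv2.imwrite("pics/s10.png",cv2.resize(im[120:260,200:340],None,fx=4.2,fy=4.2,interpolation=cv2.INTER_CUBIC))
K,C=cam("top"); 
t=cv2.imread("pics/t10.png")
for a in (0,.06):print(w2px(K,C,[*onarm(a,.16),.092])*2-[100,160],w2px(K,C,[*onarm(a,.09),.08])*2-[100,160],w2px(K,C,[*onarm(a,.09),.07])*2-[100,160])
hsv=cv2.cvtColor(bot.camera("top")[:,:,::-1].copy(),cv2.COLOR_BGR2HSV).astype(int); H,S,V=hsv[...,0],hsv[...,1],hsv[...,2]
roi=np.zeros(H.shape,bool); roi[150:275,175:320]=1
for q,s in blobs(((H<6)|(H>174))&(S>150)&(V>120)&roi,60): print("red",q,px2w(K,C,q,.08))
for q,s in blobs((H>15)&(H<35)&(S>80)&(V>120)&roi,20): print("brass",q,px2w(K,C,q,.02))
print(bot.read_clock())
E
```

```text
[ 0.4289  1.3923 -0.1392]
0 [254.8577 191.3667] [255.4397 244.1822]
0.03 [259.3258 191.3815] [257.7156 244.1895]
0.06 [263.79   191.5235] [259.9898 244.2578]
[364.6259 280.4986] [421.3433 274.6667] [421.0862 275.8302]
[363.9014 272.722 ] [420.891  270.3475] [420.6379 271.5465]
red [261.5491 217.6416] [ 0.4679 -0.0223  0.08  ]
brass [207.1916 211.4838] [0.4959 0.116  0.02  ]
brass [261.3276 228.3103] [ 0.4488 -0.0232  0.02  ]
27.0
```

View pics/w10.png

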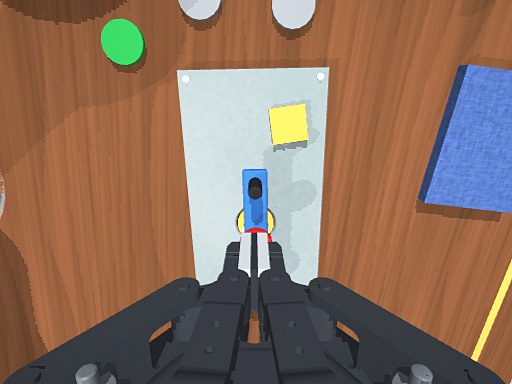

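View pics/t10.png

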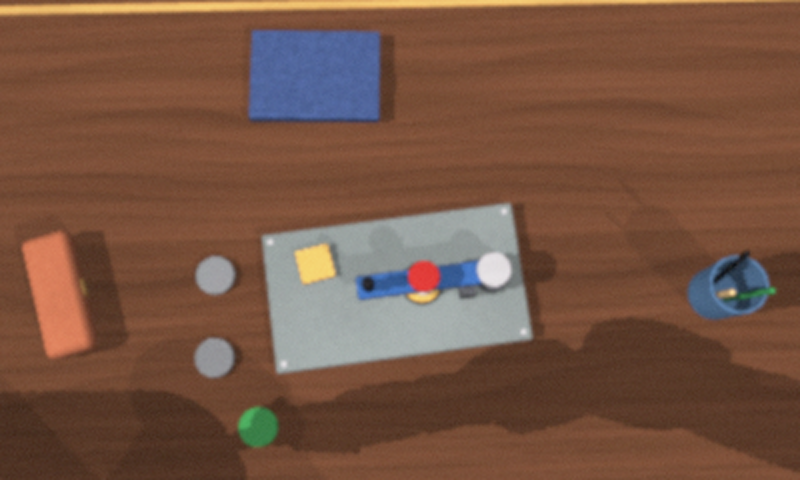

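View pics/s10.png

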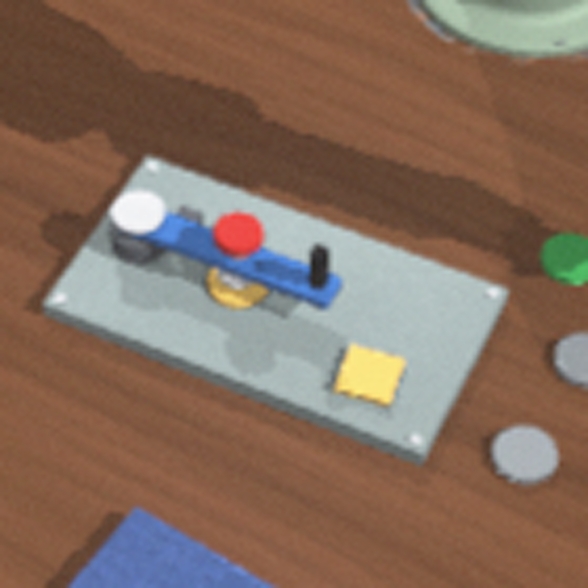

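```bash
python3 - <<'E'
from cell import bot
bot.close_job()
E
```

```text
the job is handed in; nothing more can be done
```

I stamped the round blank and handed the job in at about 27 s of the 61 s allowed. The hand-in reports no verdict, so what follows rests on my own checks.

- **Blank:** I lifted it a few centimetres with the gripper, carried it over the bed rather than sliding it, and lowered it into the recess with the arm still open. After release, the wrist camera showed it within about 1 mm of the recess centre, with an even dark ring all round. I judged flatness and height only by eye; I did not measure its height.
- **Arm:** I pushed it round by the handle until the force rose at the stop. The wrist picture put it at about 0 rad afterwards. In the last top picture the button agreed with that, but the handle sat about 2 camera pixels from the predicted spot, on the far side of closed rather than towards open.
- **Button:** I pressed it until the tool stopped at 70 mm height, about 10 mm of travel, with about 7 N held. I then let it rise; the last scene picture shows it standing up again.
- **Other things:** The square blank measured within about 0.1 mm of its start. The pot, notebook and case look unmoved in the before and after top pictures. The robot was back at its start pose, clear of everything, when I handed in.

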